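Needle indentation test: spot under the needle, draw bar held at the load index

ROBOT

A 7-joint arm with a two-finger parallel gripper is mounted at the origin on the work surface; the furniture and walls round the work are solid. World frame = base frame: x ahead of the robot, y to its left, z up, the work surface at z = 0. Lengths are in m, angles in degrees, forces in N, time in s.
With the tool pointing down it reaches from about 0.425 to 0.8 m from the base axis. Payload 8.3 kg.
Tool frame: the origin (TCP) lies at the very end of the fingers, on their centre line; the grasp point (between the pads) lies grip_depth behind it (grip_depth is the distance from the TCP to the grasp point, in m); y points along the fingers, z is the direction in which the jaws open and shut, and the axes are right-handed (so a half turn about y gives the same grasp; the last joint's range is limited). The gripper opens to 85 mm and grips with 20 to 120 N. Pads are 22 mm wide; open, the fingers measure 114 mm over their backs; the gripper's body (76 mm by 85 mm) begins 54 mm behind the grasp point. The pads swing forward as they close: fully open they stand 13 mm farther back than shut.
Start: joints at [-68.405, 21.967, 0.94, 78.501, -0.361, 79.538, -2.664], TCP at [0.266, 0.566, 0.204] pointing down, gripper open.
Joint ranges: [-169.22, 169.22], [-14.56, 117.87], [-87.37, 89.26], [10.42, 133.3], [-82.24, 262.24], [0.94, 117.77], [-172.7, 172.7]. Speed limits (degrees/s): [136.94, 136.94, 172.46, 172.46, 180, 180, 180].

INTERFACE

Orientations are given as [roll, pitch, yaw] about the fixed x, y, z axes, in that order (R = Rz(yaw) Ry(pitch) Rx(roll)).
In Python, from plant import * gives the robot as it stands.
- The arm moves only by the tool send_rows, never from a script. Its argument "rows" is a list of rows, each a list of 3 entries, a list of its own where there are three numbers: the turn, a rotation vector about the tool's x, y, z in units of 6 degrees (1.0 is 6 degrees), then the shift along the tool's x, y, z in units of 25 mm (1.0 is 25 mm), then the finger opening in mm, from 0 to 85.4. A call has 1 to 12 rows; each row shifts and turns the commanded pose from where the row before left it, along the tool's axes as they then stand; what a row does not reach is not made up. A row lasts 1/12 s, in which the tool goes at most 41.7 mm and 7.16 degrees, less where a joint would pass 70% of its speed; a pose out of reach is approached as far as the arm can. A call is refused whole if a number of a shift passes 1 or a number of a turn 1, either way. A call with a gripper value outside its range is refused whole. The fingers move at their own pace and stop on an object; the grip force is fixed at half the most. Time passes only in rows, so rows that do not move let the fingers close. It gives the time, the measured TCP pose, the force and the opening at its end, in the units of the state.
- get_state(): the state, without advancing time (a new reading comes with each control period).
- read_camera(name): name is "scene" or "top" or "wrist"; returns the picture (400x640x3 uint8, red, green, blue); there is no depth.
- get_calibration(name): a dict with "vfov" (degrees; the focal length in pixels is half the picture's height over the tangent of half this angle, whatever the lens; pixels are square), "cx", "cy" (the principal point, pixels), "dist" ([k1, k2, p1, p2, k3] as OpenCV has them; the pictures are not rectified), "rvec" (rotation vector, rad) and "tvec" (3), from world to camera coordinates, as OpenCV has them. Camera axes: x right, y down, z forward; pixel columns grow to the right and rows downward; lengths in m; the calibration is good to about 2 mm. A picture is of the moment at which its call begins: read the wrist's pose just before it. get_calibration takes no time and is no camera call; for the wrist camera it gives the pose at the moment of the call.
- close_job(): hands the job in, once; it reports no verdict.
Trained networks look in the newest picture that a camera, given by its name, has taken for a name from the list of things; names that differ only in an ending like _2 or _b are one class to them, and where a whole thing is asked for, a point or a joint stands for the part that bears it (a point fixed in the world has none). Each returns a list of dicts, best first, with "p" (0 to 1); they miss things now and then, are a little off and sometimes report something else, mostly with a low value. They report only what shows in the picture. A call takes as long as a camera call.
- search_frame(thing, camera): "xyz" ([x, y, z] in m, in world coordinates, good to about 4 mm: the middle of the surface that is visible of it).
- cut_out(thing, camera): "mask" (400x640 bool, what is visible of it).
The state is a dict: "time": time; "joints": joint angles; "joint_vel": joint speeds; "joint_efforts": joint torques, N m; "position": TCP position; "orientation": TCP orientation; "wrist_force": force on the tool from outside, world axes, zero at the start; "ft_torque": the same for the moment, N m; "opening": finger opening in m.
Only numpy, scipy, OpenCV 4.12 (cv2) and the standard library are available. Lean on these libraries where they do the work, as an engineer would, in place of code of your own. Each camera call takes 0.05 s, during which the arm holds its last target.

TASK

On the needle test stand, slide the carriage by its black knob until the white-ringed spot on the rubber pad is right under the raised needle, and let the knob go. Then pull the spring-return draw bar out by its upright red grip until its red pointer is level with the yellow index, without drawing well past it, so that the needle presses on the spot and nowhere else on the pad; finish while still holding the grip there, as the bar springs back when let go. Leave the yellow index where it is set and do not disturb the fittings around the stand.

Things in the scene. Friction and masses are not known exactly. Their poses are not given: they have to be found in the camera images.
- stand: grey bench stand fixed to the worktop; origin on the worktop (z = 0) right below the needle axis, z up, x toward the column at its back, y along both slides, toward the draw bar's grip. Base 150 x 170 mm, 16 mm high (x -60 to +90, y -85 to +85). Column 29 mm thick at x +67, top at z 196. The head over the carriage is a housing x +11 to +95, y -30 to +30 (bushes to y -41, +39), z 115 to 173
- carriage: steel carriage plate (56 x 190 x 10 mm) that slides along the stand's y axis in guide rails (rail tops at z 31 mm), carrying the clamped rubber pad; friction of about 2.5 N keeps it where it is left; travel 85 mm. It starts with the spot 20 to 60 mm from the needle, on the -y side; the end stop lies 25 mm beyond the right place. Origin at z = 0 below the spot, axes parallel to the stand's
- carriage_knob (a point): grasp point of the carriage's upright black knob, 115 mm above the worktop; knob 19 mm thick (24 mm at its rounded top), z 87 to 135 mm, on a 10 mm steel stem, 115 mm from the spot toward the stand's -y, so 74 mm from the head's nearest bush when the spot is under the needle
- spot (a point): centre of the white ring (14 mm outside diameter, with a white centre dot) on the top of the black rubber test pad, z = 34 mm; the pad is 44 x 78 mm, clamped on the carriage, and the spot moves with the carriage
- needle_tip (a point): tip of the steel needle, 3.4 mm thick, on the stand's vertical axis, under the middle of the head's 36 mm wide nose (x -20 to +11, z 115 to 173; a round dial that only indicates stands 8 mm out of its front face); tip 43 mm above the worktop (9 mm over the pad) while the draw bar is home
- needle: the needle; a spring pushes it down out of the quill (it yields upward at 0.9 N plus 0.45 N per mm); the quill goes down 1 mm for every 2 mm the draw bar is pulled, so the needle meets the pad at about 18 mm of draw
- draw_bar: 10 mm steel bar coming out of the head along the stand's +y, 148 mm above the worktop and 26 mm behind the needle axis (stand x = +26), with pointer collar, end boss and upright red grip. Pulled out toward +y; travel 65 mm; a spring pulls it home with about 6 N at rest, rising to 11 to 15 N at the index (needle load included). Origin at the stand's origin while home, axes parallel to the stand's
- grip (a point): grasp point of the draw bar's upright red grip, 187 mm above the worktop; grip 18 mm thick (23 mm at its rounded top), z 160 to 214 mm, end boss below it up to z 158 mm; at home it stands at stand x +26, y +107 mm, 77 mm outside the head's face
- pointer (a point): end of the red pointer blade on the draw bar's collar, over the white scale strip (top at z 146.5 mm, lines every 5 mm); moves with the bar, at home at stand y = +47 mm
- index_mark (a point): line of the yellow load index clipped on the scale's edge (12 x 10 x 12 mm clip); it is set anywhere from 28 to 48 mm of draw. The bar is at the mark when pointer and line have the same y in the stand's frame. The clip is held by about 8 N of friction
- tee_brass: bystander: brass pipe tee, 22 x 52 x 35 mm, lying in front of the stand; origin at the centre of its underside
- coupler: bystander: brass quick coupler half, 22 mm thick, 60 mm tall, standing on the worktop near the draw bar's side; origin at the centre of its underside
- flow_valve: bystander: white and brass flow valve, 20 x 16 x 45 mm, standing at the back near the carriage's knob side; origin at the centre of its underside

How it is judged (in metres and radians):
On the way:
1. the spot lies under the raised needle (within 4 mm) and the carriage knob has been let go (horizontal distance between spot and needle_tip below 0.004 m and height (world z) of needle_tip above 0.0395 m and contact force between the fingers and carriage below 0.1 N), for 0.3 s.
At the end, for the whole second after the job is handed in: Through the last second the robot's fingers still hold the draw bar with its pointer within 3 mm of the yellow index line, the needle presses on the pad with more than 1 N, the spot's centre is within 4 mm of the needle's axis, and the index is where it was set (within 3 mm) (y of pointer in the frame of index_mark between -0.003 and 0.003 m and horizontal distance between spot and needle_tip below 0.004 m and contact force between needle and carriage above 1 N and contact force between the fingers and draw_bar above 1 N and distance of index_mark from where it was at the start of the episode below 0.003 m); the arm keeps its last pose, push and grip.
It fails at once if the needle comes down on the pad more than 6 mm from the spot's centre (contact force between needle and carriage above 0.3 N and horizontal distance between spot and needle_tip above 0.006 m).
It fails at once if the draw bar is pulled more than 8 mm past the index (y of pointer in the frame of index_mark above 0.008 m).
It fails at once if the yellow index is shifted by more than 3 mm (distance of index_mark from where it was at the start of the episode above 0.003 m).
It fails at once if a fitting beside the stand is shifted by more than 15 mm (distance of any of tee_brass, coupler, flow_valve from where it was at the start of the episode above 0.015 m).
It also fails if it takes over 51 s, if anything falls off the work surface, if the arm or the gripper's body presses on something with over 40 N, if the wrist force passes 120 N, or if a joint passes its speed limit or range.

## Working session

There is one attempt and no reset: what is moved stays moved. The work goes in short steps, Python scripts to look and compute and a tool call to move; the robot and the scene stay as the last step left them, time stands still between calls to the robot, and variables do not carry over. Pictures are saved under pics/ and viewed, and the job is handed in when it is done.

Besides the shell and the picture viewer there is one more tool, called as a command line: name --argument value ..., lists and objects as JSON in quotes. send_rows: Moves the arm, as the interface text tells. Its arguments: {"type":"object","properties":{"rows":{"type":"array"}},"required":["rows"]}

```bash
mkdir -p pics; ls; python3 - <<'E'
from plant import *
import cv2
print(get_state())
for n in ["scene","top","wrist"]:
    c=get_calibration(n);print(n,c)
    cv2.imwrite(f"pics/{n}0.png",cv2.cvtColor(read_camera(n),cv2.COLOR_RGB2BGR))
    
for t in ["stand","carriage_knob","spot","needle_tip","grip","pointer","index_mark","tee_brass","coupler","flow_valve"]:
    for n in ["scene","top"]:
        print(t,n,[(d['xyz'],d['p']) for d in search_frame(t,n)][:2])
print(get_state()['time'])
E
```

```text
pics
{'time': 0.0, 'joints': array([-68.40449363,  22.01609793,   0.93745105,  78.56158358,
        -0.36086059,  79.53593281,  -2.66305513]), 'joint_vel': array([-0.04603837,  0.01592185, -0.00080466, -0.08808692,  0.06245485,
        0.04674052, -0.09338944]), 'joint_efforts': array([ 7.60876046e-04, -6.27595997e+01,  8.45003966e-01, -3.71821940e+01,
        1.67613075e-02,  1.43798089e-02, -1.46165439e-05]), 'position': array([0.26583613, 0.56504423, 0.20276742]), 'orientation': array([-9.01107828e+01, -1.82356260e-03, -2.51938839e+01]), 'wrist_force': array([-0.67892904, -0.94252645, -0.1163723 ]), 'ft_torque': array([-0.00054819, -0.023004  , -0.00532296]), 'opening': 0.08540139267540935}
scene {'vfov': 46.52052608926909, 'cx': 318.60538743946006, 'cy': 201.0355335937933, 'dist': array([0.01166828, 0.        , 0.        , 0.        , 0.        ]), 'rvec': array([ 2.4463453 , -0.405401  ,  0.15698116]), 'tvec': array([-0.57033373,  0.2780331 ,  0.79512153])}
top {'vfov': 52.25569542200356, 'cx': 318.62019592446404, 'cy': 193.4682260537908, 'dist': array([0.03418243, 0.        , 0
[... 775 characters left out ...]
tip top []
grip scene [([0.6023, 0.2043, 0.1697], 0.91)]
grip top [([0.6056, 0.2047, 0.1569], 0.55), ([0.5634, 0.1805, 0.1533], 0.53)]
pointer scene [([0.6026, 0.2, 0.1684], 0.87)]
pointer top [([0.6016, 0.2018, 0.1533], 0.62)]
index_mark scene [([0.5617, 0.1844, 0.1495], 0.44)]
index_mark top [([0.6509, -0.0329, 0.0242], 0.61)]
tee_brass scene [([0.4822, 0.0597, 0.0196], 0.86)]
tee_brass top [([0.4832, 0.0738, 0.0224], 0.47)]
coupler scene [([0.5427, 0.2086, 0.0349], 0.47), ([0.5974, 0.2, 0.1703], 0.32)]
coupler top [([0.5417, 0.2108, 0.0487], 0.45), ([0.4806, 0.0735, 0.0231], 0.36)]
flow_valve scene [([0.5823, -0.0085, 0.0315], 0.24)]
flow_valve top [([0.6512, -0.0343, 0.0258], 0.38)]
1.15
```

View pics/scene0.png

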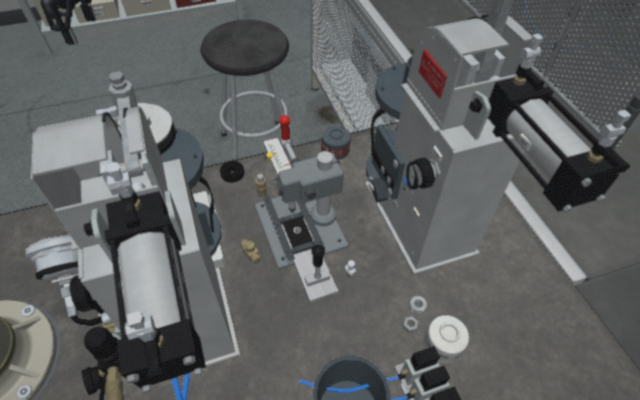

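View pics/top0.png

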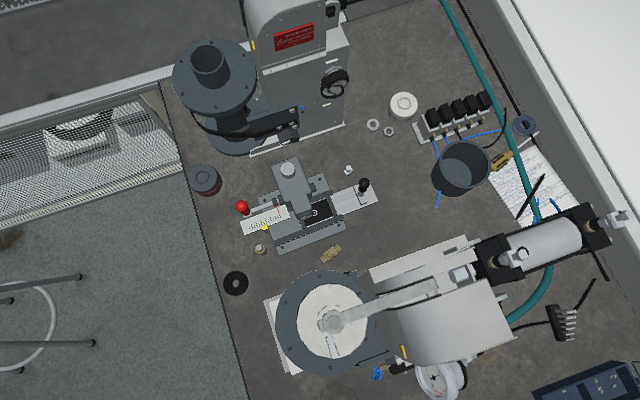

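View pics/wrist0.png

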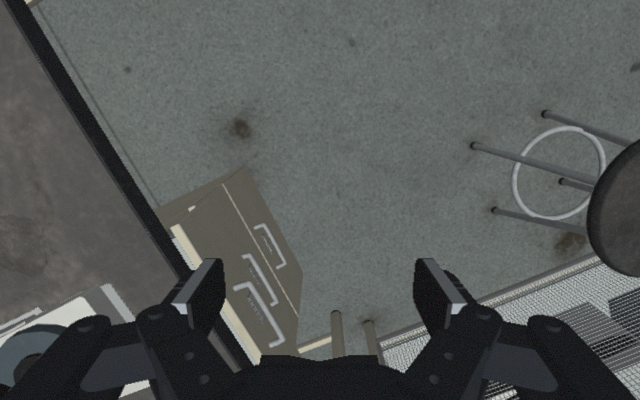

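```bash
cat > h.py <<'E'
import numpy as np, cv2
from plant import *
def cam(n):
    c=get_calibration(n); f=200/np.tan(np.radians(c['vfov']/2))
    K=np.array([[f,0,c['cx']],[0,f,c['cy']],[0,0,1]]); return K,c['dist'],c['rvec'],c['tvec']
def proj(C,P):
    K,d,r,t=C; return cv2.projectPoints(np.asarray(P,float).reshape(-1,3),r,t,K,d)[0].reshape(-1,2)
def ray(C,uv):
    K,d,r,t=C; x=cv2.undistortPoints(np.asarray(uv,float).reshape(-1,1,2),K,d).reshape(-1,2)
    R=cv2.Rodrigues(r)[0]; o=-R.T@t; D=(R.T@np.c_[x,np.ones(len(x))].T).T
    return o,D
def atz(C,uv,z):
    o,D=ray(C,uv); s=(z-o[2])/D[:,2]; return o+s[:,None]*D
E
python3 - <<'E'
from h import *
for n in ["scene","top"]:
    C=cam(n); print(n,proj(C,[[0,0,0],[.3,0,0],[.5,0,0],[.5,.2,0],[.7,0,0],[.5,0,.2]]).round())
    o,_=ray(C,[[320,200]]);print(o)
s=cv2.imread('pics/scene0.png')[110:310,230:390]; cv2.imwrite('pics/sc.png',cv2.resize(s,None,fx=3,fy=3,interpolation=cv2.INTER_CUBIC))
s=cv2.imread('pics/top0.png')[140:280,220:400]; cv2.imwrite('pics/tc.png',cv2.resize(s,None,fx=4,fy=4,interpolation=cv2.INTER_CUBIC))
E
```

```text
scene [[-18. 365.]
 [163. 311.]
 [268. 280.]
 [244. 203.]
 [364. 252.]
 [259. 219.]]
[ 0.44050109 -0.44266095  0.80300143]
top [[447. 471.]
 [389. 322.]
 [356. 237.]
 [275. 266.]
 [327. 161.]
 [365. 220.]]
[0.38461764 0.12865214 0.95009469]
```

View pics/sc.png

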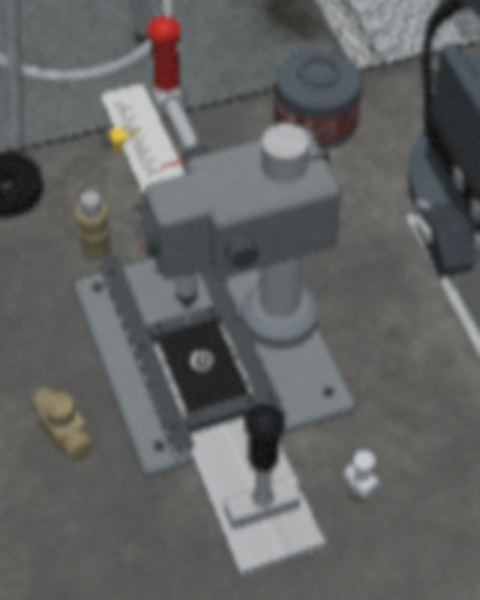

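View pics/tc.png

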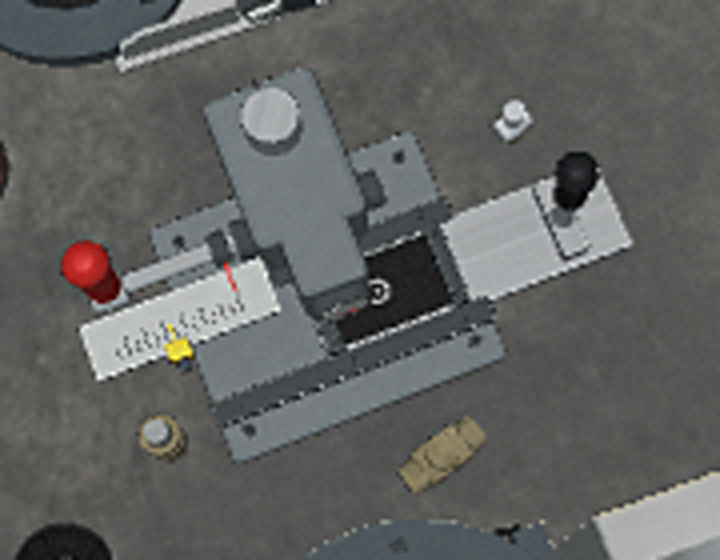

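```bash
cat > fit.py <<'E'
from h import *
from scipy.optimize import least_squares
sc=lambda u,v:(u/3+230-1/3,v/3+110-1/3); tc=lambda u,v:(u/4+220-.375,v/4+140-.375)
T=[((-60,85,16),tc(238,460)),((-60,-85,16),tc(504,352)),((90,-85,16),tc(415,133)),((90,85,16),tc(153,230)),((26,107,203),tc(86,263))]
S=[((-60,85,16),sc(77,283)),((-60,-85,16),sc(148,473)),((90,-85,16),sc(352,408)),((26,107,203),sc(164,30))]
CT=cam('top');CS=cam('scene')
def w(p,P):
    x,y,a=p; P=np.asarray(P,float).reshape(-1,3)/1000; c,s=np.cos(a),np.sin(a)
    return np.c_[x+c*P[:,0]-s*P[:,1],y+s*P[:,0]+c*P[:,1],P[:,2]]
def f(q):
    p=q[:3]; sh=q[3:7]
    e=[(proj(CT,w(p,[a]))[0]+sh[:2]-b) for a,b in T]+[(proj(CT,w(p,[(0,q[7],34)]))[0]+sh[:2]-tc(378,291))]
    e+=[(proj(CS,w(p,[a]))[0]+sh[2:]-b) for a,b in S]+[(proj(CS,w(p,[(0,q[7],34)]))[0]+sh[2:]-sc(202,361))]
    return np.r_[np.concatenate(e),sh/1.5*0.7]
r=least_squares(f,[.58,.08,.3,0,0,0,0,-40])
q=r.x
if __name__=="__main__":
    print(q.round(4),np.degrees(q[2]));print(r.fun.round(1))
    def inst(P):
        c,s=np.cos(q[2]),np.sin(q[2]); d=P[:,:2]-q[:2]; return np.c_[c*d[:,0]+s*d[:,1],-s*d[:,0]+c*d[:,1]]*1000
    for nm,z,a,b in [("ptr base/end",.148,[tc(225,265),tc(237,290)],[sc(184,160),sc(163,166)]),("idx",.148,[tc(168,325),tc(180,340)],[sc(137,133),sc(125,136)])]:
        print(nm,inst(atz(CT,np.array(a)-q[3:5],z)).round(1).tolist(),inst(atz(CS,np.array(b)-q[5:7],z)).round(1).tolist())
    print('knob',w(q[:3],[(0,q[7]-115,115)]),'needle',q[:2],'grip',w(q[:3],[(26,107,187)]))
    print('knob chk',proj(CT,w(q[:3],[(0,q[7]-115,124)])),tc(577,170))
    for t in ["tee_brass","coupler","flow_valve"]:
        pass
E
python3 fit.py
```

```text
[  0.5827   0.1015   0.0283   0.1862   0.698   -0.196    1.3277 -26.3614] 1.6194663005457794
[-0.9  0.9  1.6  0.9  0.  -1.5 -1.2 -0.7  0.4  0.2 -0.   0.  -1.4 -1.2
 -1.2  0.1  2.1 -0.7  0.6  1.5  0.   0.   0.1  0.3 -0.1  0.6]
ptr base/end [[16.4, 48.1], [2.0, 46.8]] [[16.9, 49.6], [2.7, 49.2]]
idx [[-2.2, 85.1], [-11.6, 82.0]] [[-4.1, 82.8], [-12.2, 82.8]]
knob [[ 0.58672222 -0.03979774  0.115     ]] needle [0.58272716 0.10150721] grip [[0.60569283 0.20919926 0.187     ]]
knob chk [[363.91962952 182.88917216]] (363.875, 182.125)
```

```bash
python3 - <<'E'
from h import *
import plant
print([x for x in dir(plant) if x[0]!='_'], getattr(plant,'grip_depth',None))
s=get_state(); print(s['time'])
for n in ["scene","top"]:
    C=cam(n); print(n,proj(C,[s['position'],s['position']+[0,0,.2],[0,0,.3],[.13,.28,.5]]).round())
for n in ['scene','top']:
  i=cv2.imread(f'pics/{n}0.png'); C=cam(n)
  for x in np.arange(0,1,.1):
    for y in np.arange(-.5,.8,.1):
      u=proj(C,[[x,y,0]])[0]
      if 0<u[0]<640 and 0<u[1]<400:
        cv2.circle(i,(int(u[0]),int(u[1])),1,(0,255,0),-1); cv2.putText(i,f"{x:.1f},{y:.1f}",(int(u[0]),int(u[1])),0,.28,(0,255,255))
  cv2.imwrite(f'pics/{n}grid.png',i)
E
```

```text
['Unreachable', 'close_job', 'cut_out', 'get_calibration', 'get_state', 'grip_depth', 'read_camera', 'search_frame'] 0.0187
1.15
scene [[  89.   48.]
 [  48.  -48.]
 [-158.  279.]
 [-104.  -15.]]
top [[ 85. 479.]
 [-21. 558.]
 [517. 564.]
 [256. 666.]]
```

View pics/topgrid.png

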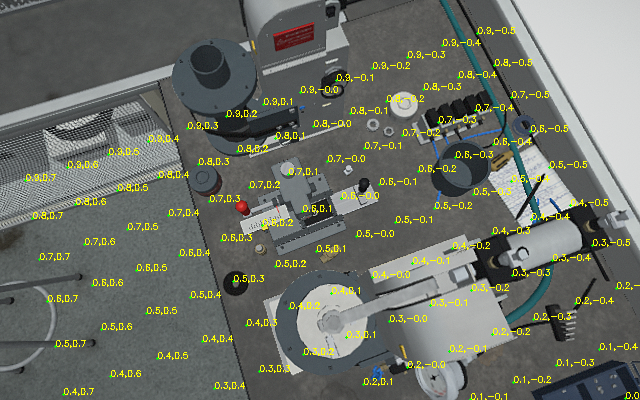

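View pics/scenegrid.png

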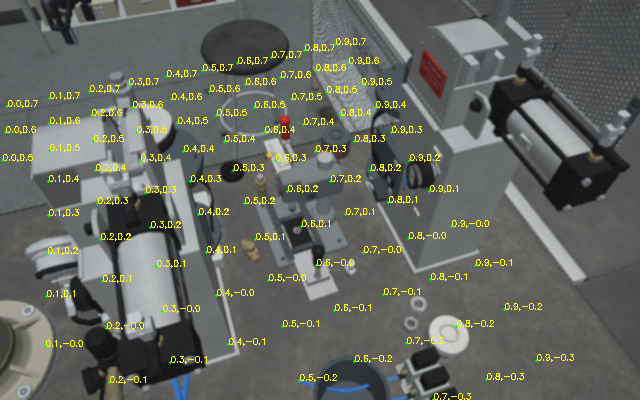

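```bash
python3 - <<'E'
from h import *
CT=cam('top');CS=cam('scene')
def tri(a,b):
    o1,D1=ray(CT,[a]);o2,D2=ray(CS,[b]);d1,d2=D1[0],D2[0]
    A=np.c_[d1,-d2]; s=np.linalg.lstsq(A,o2-o1,rcond=None)[0]; p,q=o1+s[0]*d1,o2+s[1]*d2
    return ((p+q)/2).round(3),np.linalg.norm(p-q).round(3)
print('cyl',tri((545,243),(147,270)))
print('valve top on cyl end',tri((622,218),(137,322)))
print('near valve',tri((515,258),(120,85)))
print('red lab rig',tri((295,37),(432,72)))
print('flange white',tri((327,320),(155,125)))
print('knobdark rig',tri((335,85),(422,172)))
i=cv2.imread('pics/scene0.png')[0:400,0:260];cv2.imwrite('pics/rigL.png',cv2.resize(i,None,fx=1.5,fy=1.5,interpolation=3))
E
```

```text
cyl (array([ 0.361, -0.176,  0.406]), np.float64(0.003))
valve top on cyl end (array([ 0.358, -0.251,  0.451]), np.float64(0.0))
near valve (array([ 0.374, -0.065,  0.539]), np.float64(0.025))
red lab rig (array([0.78 , 0.03 , 0.396]), np.float64(0.002))
flange white (array([0.373, 0.129, 0.322]), np.float64(0.023))
knobdark rig (array([ 0.758, -0.033,  0.254]), np.float64(0.007))
```

View pics/rigL.png

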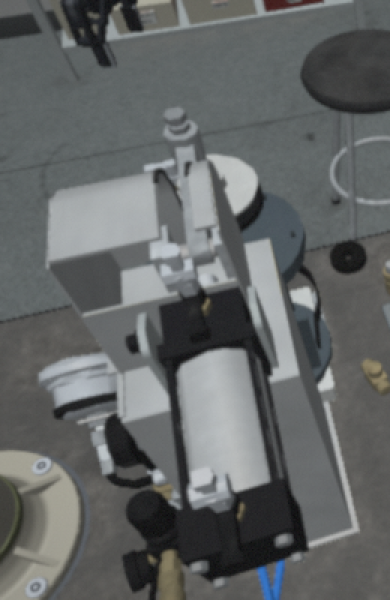

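```bash
python3 - <<'E'
from h import *
CT=cam('top');CS=cam('scene')
def tri(a,b):
    o1,D1=ray(CT,[a]);o2,D2=ray(CS,[b]);d1,d2=D1[0],D2[0]
    A=np.c_[d1,-d2]; s=np.linalg.lstsq(A,o2-o1,rcond=None)[0]; p,q=o1+s[0]*d1,o2+s[1]*d2
    return ((p+q)/2).round(3),np.linalg.norm(p-q).round(3)
print('post',tri((332,318),(118,78)))
print('near valve2',tri((515,258),(114,167)))
print('far valve', tri((622,218),(135,322)))
t=cv2.imread('pics/top0.png')[190:400,250:640];cv2.imwrite('pics/rigT.png',cv2.resize(t,None,fx=2,fy=2,interpolation=3))
E
```

```text
post (array([0.363, 0.122, 0.419]), np.float64(0.004))
near valve2 (array([ 0.359, -0.098,  0.474]), np.float64(0.0))
far valve (array([ 0.358, -0.251,  0.452]), np.float64(0.001))
```

View pics/rigT.png

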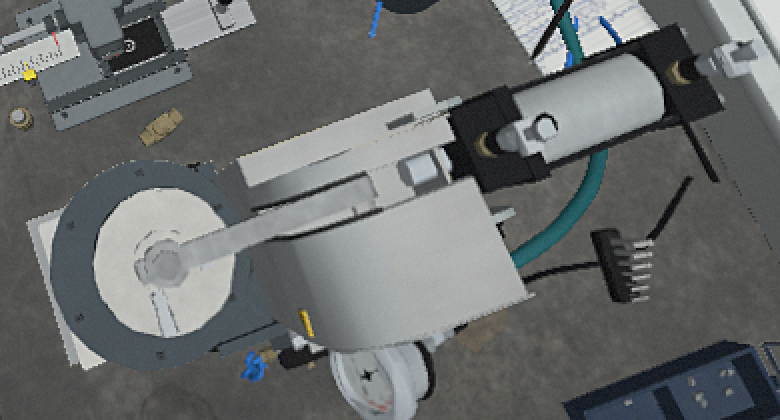

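send_rows --rows '[[[0,1,0],[0,-0.6,0],85],[[0,1,0],[0,-0.6,0],85],[[0,1,0],[0,-0.6,0],85],[[0,1,0],[0,-0.6,0],85],[[0,1,0],[0,-0.6,0],85],[[0,1,0],[0,-0.6,0],85],[[0,1,0],[0,-0.6,0],85],[[0,1,0],[0,-0.6,0],85],[[0,1,0],[0,-0.6,0],85],[[0,1,0],[0,-0.6,0],85],[[0,0.5,0],[0,-0.6,0],85]]'

```text
time: 2.07
position: [0.2659, 0.5655, 0.3696]
orientation: [-90.0, 0.0, -88.5]
wrist_force: [0.5, 0.8, 0.4]
opening: 0.0849
```

```bash
cat >> h.py <<'E'
def st():
    s=get_state(); print({k:np.round(s[k],3).tolist() for k in ['time','joints','position','orientation','wrist_force','opening']}); return s
E
python3 -c "
from h import *
st()"
```

```text
{'time': 2.067, 'joints': [-74.823, 21.959, 11.329, 58.278, -4.284, 100.121, -63.584], 'position': [0.266, 0.565, 0.37], 'orientation': [-90.003, 0.005, -88.532], 'wrist_force': [0.547, 0.75, 0.361], 'opening': 0.085}
```

send_rows --rows '[[[0,0,0],[0.6,0,1],85],[[0,0,0],[0.8,0,1],85],[[0,0,0],[1,0,1],85],[[0,0,0],[1,0,1],85],[[0,0,0],[1,0,1],85],[[0,0,0],[1,0,1],85],[[0,0,0],[1,0,1],85],[[0,0,0],[1,0,1],85],[[0,0,0],[1,0,1],85],[[0,0,0],[1,0,1],85],[[0,0,0],[1,0,1],85],[[0,0,0],[1,0,1],85]]'

```text
time: 3.07
position: [0.5758, 0.2889, 0.369]
orientation: [-90.0, 0.0, -88.2]
wrist_force: [0.3, 0.3, -0.4]
opening: 0.085
```

```bash
python3 -c "
from h import *
st()"
```

```text
{'time': 3.067, 'joints': [-41.527, 25.352, 20.947, 54.713, -8.992, 101.265, -22.39], 'position': [0.576, 0.289, 0.369], 'orientation': [-89.989, 0.016, -88.172], 'wrist_force': [0.259, 0.255, -0.395], 'opening': 0.085}
```

send_rows --rows '[[[0,0,0],[1,0,0.2],85],[[0,0,0],[1,0,0.2],85],[[0,0,0],[1,0,0],85],[[0,0,0],[1,0,0],85],[[0,0,0],[1,0,0],85],[[0,0,0],[1,0,0],85],[[0,0,0],[1,0,0],85],[[0,0,0],[1,0,0],85]]'

```text
time: 3.73
position: [0.5911, 0.0893, 0.3689]
orientation: [-90.0, 0.0, -88.2]
wrist_force: [0.9, 0.2, -0.1]
opening: 0.0848
```

```bash
python3 -c "
from h import *
st()
np.save('c1.npy',np.array(cam('wrist'),dtype=object),allow_pickle=True)
cv2.imwrite('pics/w1.png',cv2.cvtColor(read_camera('wrist'),cv2.COLOR_RGB2BGR))
"
```

```text
{'time': 3.733, 'joints': [-28.704, 18.669, 24.942, 64.097, -7.858, 98.78, -4.324], 'position': [0.591, 0.089, 0.369], 'orientation': [-89.992, 0.008, -88.19], 'wrist_force': [0.927, 0.153, -0.11], 'opening': 0.085}
```

View pics/w1.png

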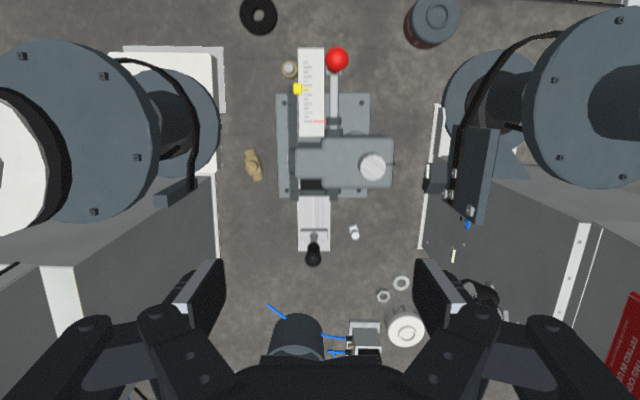

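```bash
python3 - <<'E'
import cv2
i=cv2.imread('pics/w1.png')
cv2.imwrite('pics/w1a.png',cv2.resize(i[35:155,265:405],None,fx=5,fy=5,interpolation=3))
cv2.imwrite('pics/w1b.png',cv2.resize(i[150:270,265:405],None,fx=5,fy=5,interpolation=3))
E
```

```text
(no output)
```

View pics/w1a.png

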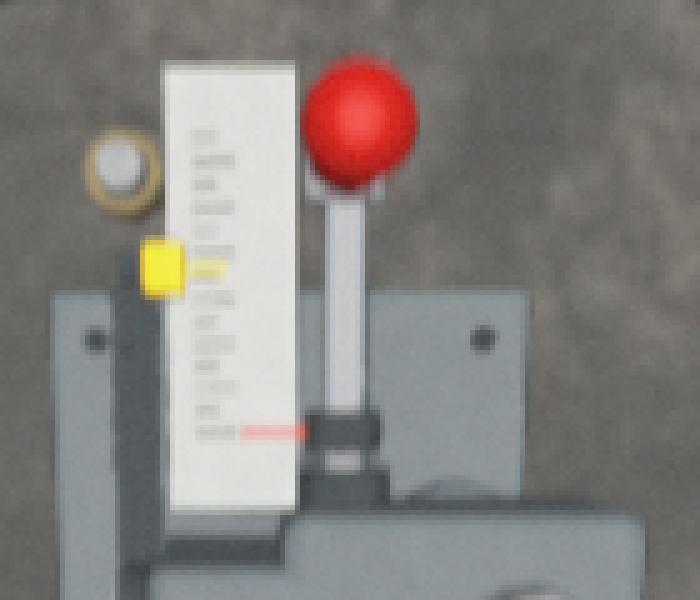

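View pics/w1b.png

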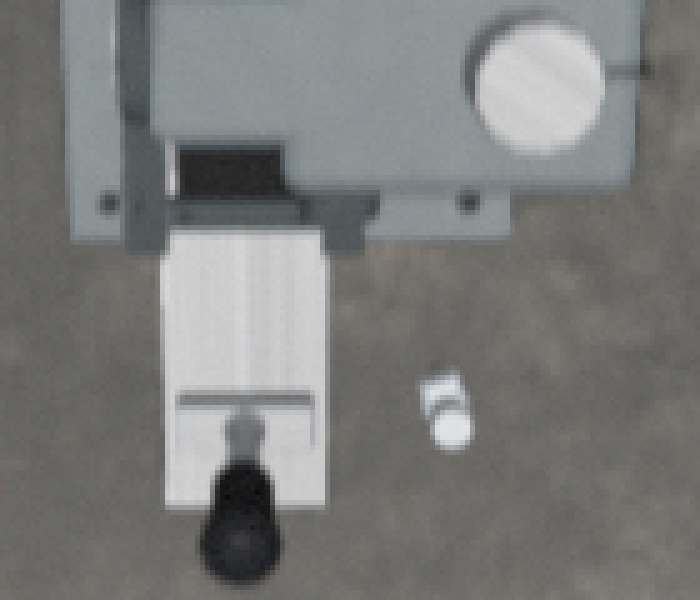

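```bash
cat > fit2.py <<'E'
from h import *
from scipy.optimize import least_squares
C=np.load('c1.npy',allow_pickle=True)
a=lambda u,v:(u/5+265-.4,v/5+35-.4); b=lambda u,v:(u/5+265-.4,v/5+150-.4)
P=[((-60,85,16),a(52,291)),((90,85,16),a(527,291)),((-60,-85,16),b(70,240)),((90,-85,16),b(510,238)),((26,107,203),a(360,120)),((11,30,173),a(290,515))]
def w(p,P):
    x,y,t=p; P=np.asarray(P,float).reshape(-1,3)/1000; c,s=np.cos(t),np.sin(t)
    return np.c_[x+c*P[:,0]-s*P[:,1],y+s*P[:,0]+c*P[:,1],P[:,2]]
def f(q):
    e=[(proj(C,w(q[:3],[m]))[0]+q[3:5]-n) for m,n in P]
    return np.r_[np.concatenate(e),q[3:5]/3]
r=least_squares(f,[.58,.1,.03,0,0]);q=r.x
def inst(P):
    c,s=np.cos(q[2]),np.sin(q[2]); d=P[:,:2]-q[:2]; return np.c_[c*d[:,0]+s*d[:,1],-s*d[:,0]+c*d[:,1]]*1000
if __name__=="__main__":
    print(q.round(4),np.degrees(q[2]),r.fun.round(1))
    g=lambda uv,z:inst(atz(C,np.array([uv])-q[3:5],z)).round(1)
    print('ptr',g(a(242,432),.148),'idx',g(a(222,268),.148),'lines',[g(a(210,v),.1465)[0,1] for v in (432,409,387,299,205,138)])
    print('knob ball z.125',g(b(241,545),.125),'plate end z.027',g(b(245,508),.027))
    print('knob stem base',g(b(245,425),.087))
    print('knob',w(q[:3],[(0,-115,0),(26,107,0)]))
E
python3 fit2.py
```

```text
[ 0.584   0.0995  0.0387 -1.6664 -0.9081] 2.218966012978128 [-1.  -0.5  1.4 -1.1 -0.3  0.8  0.8  0.7  0.5  0.6 -1.2 -0.4 -0.6 -0.3]
ptr [[ 1.4 46.7]] idx [[-2.8 83.4]] lines [np.float64(46.7), np.float64(51.9), np.float64(57.0), np.float64(76.7), np.float64(97.2), np.float64(111.6)]
knob ball z.125 [[  -1.  -142.9]] plate end z.027 [[  -1.3 -177.4]]
knob stem base [[-1.000e-01 -1.219e+02]]
knob [[ 0.58842462 -0.01542564  0.        ]
 [ 0.6058096   0.20741458  0.        ]]
```

send_rows --rows '[[[0,0,0],[0.9,0,-0.1],85],[[0,0,0],[0.9,0,-0.1],85],[[0,0,0],[0.9,0,-0.08],85],[[0,0,0],[0.9,0,0],85],[[0,0,0],[0.9,0.2,0],85],[[0,0,0],[0.74,0.4,0],85],[[0,0,0],[0,0.8,0],85],[[0,0,0],[0,1,0],85],[[0,0,0],[0,1,0],85],[[0,0,0],[0,1,0],85],[[0,0,0],[0,0.6,0],85]]'

```text
time: 4.7
position: [0.5873, -0.0403, 0.241]
orientation: [-90.2, 0.0, -88.2]
wrist_force: [0.4, -0.0, 0.6]
opening: 0.0849
```

```bash
python3 -c "
from h import *
st()
for n in ['wrist','scene']: cv2.imwrite('pics/'+n+'2.png',cv2.cvtColor(read_camera(n),cv2.COLOR_RGB2BGR))
"
```

```text
{'time': 4.7, 'joints': [-20.096, 17.678, 27.351, 81.736, -8.072, 82.698, 9.006], 'position': [0.587, -0.04, 0.241], 'orientation': [-90.167, 0.009, -88.189], 'wrist_force': [0.376, -0.034, 0.591], 'opening': 0.085}
```

View pics/wrist2.png

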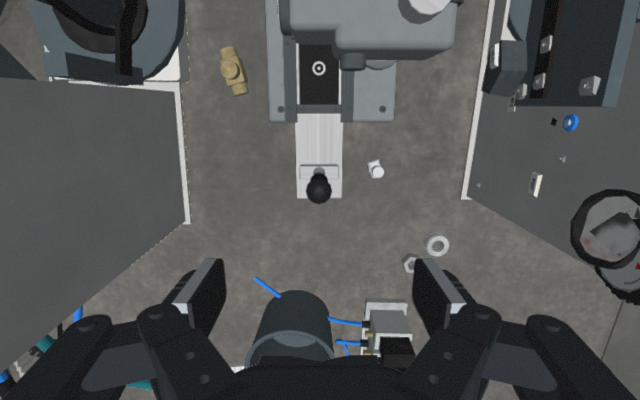

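View pics/scene2.png

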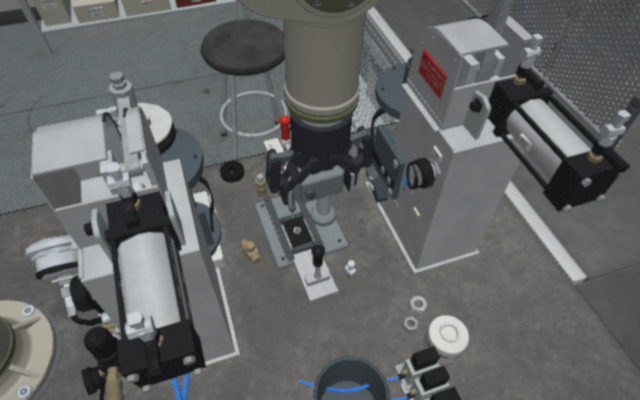

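```bash
python3 -c "
from h import *
C=cam('wrist')
for o in [(0,0),(1.67,.9)]: print(atz(C,[(318.5+o[0],189+o[1])],.125))
print(proj(C,[[.588,-.0415,.125]]))
"
```

```text
[[ 0.5850859  -0.03829571  0.125     ]]
[[ 0.58663449 -0.03908716  0.125     ]]
[[321.57387112 192.51219669]]
```

send_rows --rows '[[[0,0,0],[0,0.8,0],85],[[0,0,0],[0,0.8,0],85],[[0,0,0],[0,0.8,0],85]]'

```text
time: 5.05
position: [0.5894, -0.0406, 0.1851]
orientation: [-89.8, 0.0, -88.2]
wrist_force: [0.4, 0.3, -0.4]
opening: 0.085
```

send_rows --rows '[[[0,0,0],[0,0.8,-0.1],85],[[0,0,0],[0,0.8,0],85],[[0,0,0],[0,0.8,0],85],[[0,0,0],[0,0.7,0],85],[[0,0,0],[0,0.3,0],85],[[0,0,0],[0,0,0],60],[[0,0,0],[0,0,0],40],[[0,0,0],[0,0,0],10],[[0,0,0],[0,0,0],10],[[0,0,0],[0,0,0],10],[[0,0,0],[0,0,0],10],[[0,0,0],[0,0,0],10]]'

```text
time: 6.05
position: [0.5868, -0.0407, 0.1003]
orientation: [-89.9, 0.0, -88.2]
wrist_force: [0.5, -0.6, 4.7]
opening: 0.0192
```

```bash
python3 -c "
from h import *
st()
np.save('c3.npy',np.array(cam('wrist'),dtype=object),allow_pickle=True)
for n in ['wrist','scene']: cv2.imwrite('pics/'+n+'3.png',cv2.cvtColor(read_camera(n),cv2.COLOR_RGB2BGR))
"
```

```text
{'time': 6.05, 'joints': [-19.253, 22.587, 25.932, 93.854, -10.632, 65.858, 11.097], 'position': [0.587, -0.041, 0.1], 'orientation': [-89.851, 0.006, -88.194], 'wrist_force': [0.524, -0.624, 4.683], 'opening': 0.019}
```

View pics/wrist3.png

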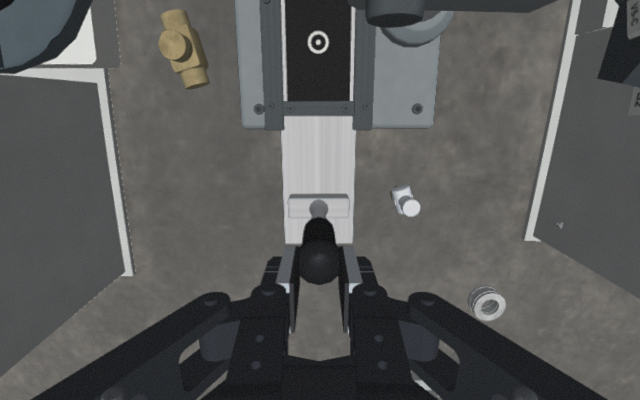

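```bash
python3 -c "
from h import *
C=np.load('c3.npy',allow_pickle=True)
i=cv2.imread('pics/wrist3.png');cv2.imwrite('pics/w3a.png',cv2.resize(i[0:140,230:450],None,fx=3.6,fy=3.6,interpolation=3))
e=atz(C,[(244,128),(433,128)],.016); s=atz(C,[(318,42)],.034); print(e,s)
"
```

```text
[[0.52696351 0.01544556 0.016     ]
 [0.6727563  0.02036298 0.016     ]] [[0.58209586 0.07474478 0.034     ]]
```

View pics/w3a.png

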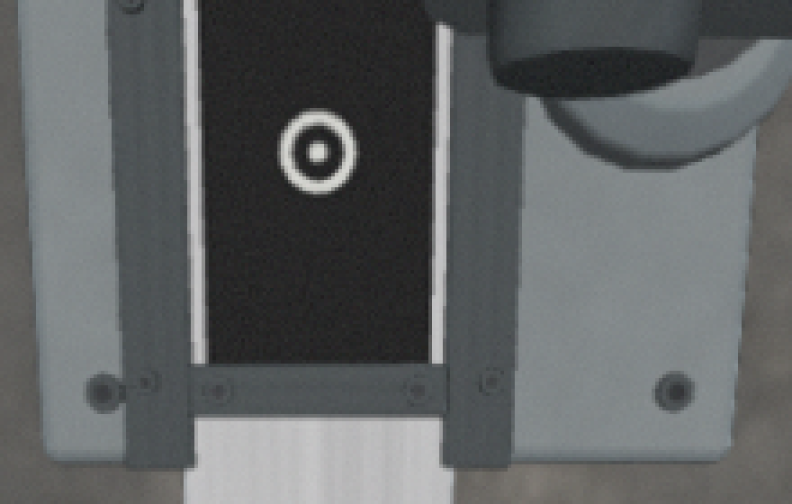

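send_rows --rows '[[[0,0,0],[-0.2,0,0],10],[[0,0,0],[-0.2,0,0],10],[[0,0,0],[-0.2,0,0],10],[[0,0,0],[-0.2,0,0],10],[[0,0,0],[-0.2,0,0],10],[[0,0,0],[-0.08,0,0],10],[[0,0,0],[0,0,0],10],[[0,0,0],[0,0,0],10]]'

```text
time: 6.82
position: [0.5859, -0.013, 0.1002]
orientation: [-89.9, 0.0, -88.2]
wrist_force: [-0.7, 0.4, 6.8]
opening: 0.0194
```

```bash
python3 -c "
from h import *
st()
np.save('c4.npy',np.array(cam('wrist'),dtype=object),allow_pickle=True)
for n in ['wrist','scene','top']: cv2.imwrite('pics/'+n+'4.png',cv2.cvtColor(read_camera(n),cv2.COLOR_RGB2BGR))
i=cv2.imread('pics/scene4.png');cv2.imwrite('pics/s4a.png',cv2.resize(i[130:310,230:390],None,fx=3.3,fy=3.3,interpolation=3))
"
```

```text
{'time': 6.817, 'joints': [-21.596, 22.259, 25.365, 94.182, -10.298, 65.739, 8.18], 'position': [0.586, -0.013, 0.1], 'orientation': [-89.865, 0.032, -88.161], 'wrist_force': [-0.712, 0.38, 6.788], 'opening': 0.019}
```

View pics/wrist4.png

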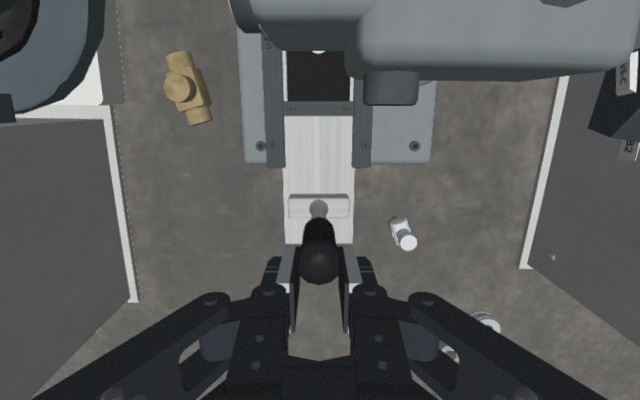

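View pics/s4a.png

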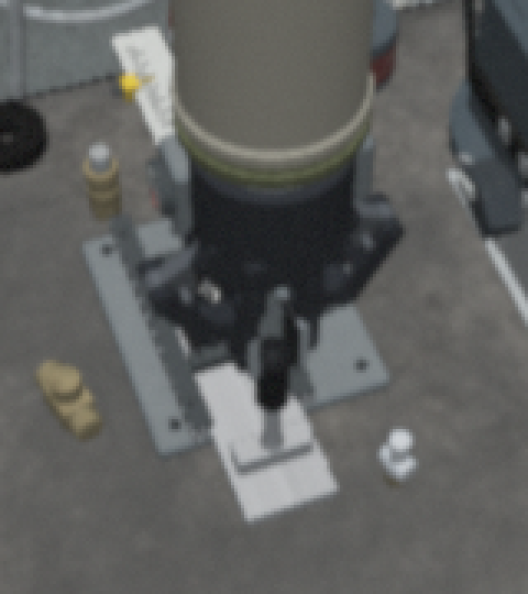

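send_rows --rows '[[[0,0,0],[0,0,0],30],[[0,0,0],[0,0,0],60],[[0,0,0],[0,0,0],85],[[0,0,0],[0,0,0],85],[[0,0,0],[0,-0.4,0],85],[[0,0,0],[0,-1,0],85],[[0,0,0],[0,-1,0],85],[[0,0,0],[0,-1,0],85],[[0,0,0],[0,-1,0],85],[[0,0,0],[0,-1,0],85],[[0,0,0],[0,-1,0],85],[[0,0,0],[0,-1,0],85]]'

```text
time: 7.97
position: [0.5846, -0.0139, 0.2859]
orientation: [-90.0, -0.0, -88.2]
wrist_force: [0.8, 0.5, -0.1]
opening: 0.0849
```

```bash
python3 -c "
from h import *
st()
np.save('c5.npy',np.array(cam('wrist'),dtype=object),allow_pickle=True)
for n in ['wrist','scene','top']: cv2.imwrite('pics/'+n+'5.png',cv2.cvtColor(read_camera(n),cv2.COLOR_RGB2BGR))
i=cv2.imread('pics/scene5.png');cv2.imwrite('pics/s5a.png',cv2.resize(i[190:280,260:350],None,fx=6.6,fy=6.6,interpolation=3))
"
```

```text
{'time': 7.967, 'joints': [-22.455, 16.379, 27.173, 77.596, -7.406, 87.745, 5.843], 'position': [0.585, -0.014, 0.286], 'orientation': [-89.975, -0.001, -88.213], 'wrist_force': [0.809, 0.539, -0.11], 'opening': 0.085}
```

View pics/s5a.png

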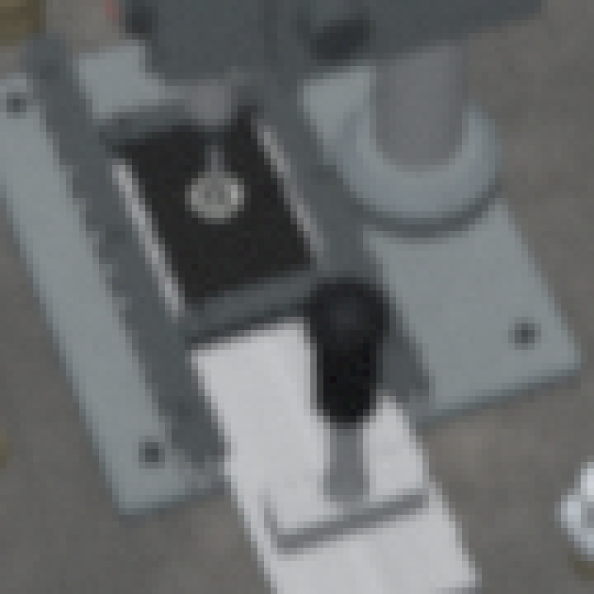

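View pics/wrist5.png

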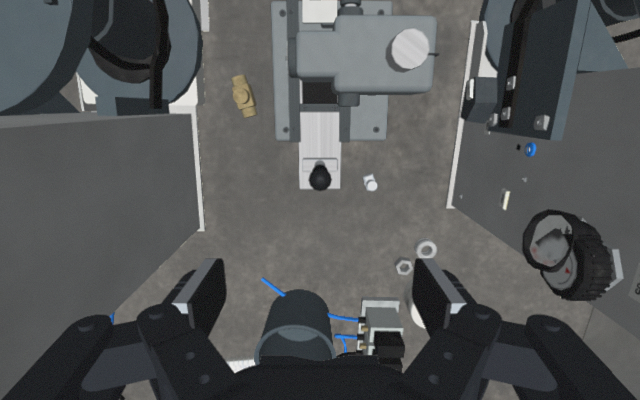

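```bash
python3 -c "
from h import *
C=cam('scene')
for n in (np.array([.5827,.1015]),np.array([.584,.0995])):
  p=proj(C,[[*n,.034],[*n,.043],[*n,.06],[*n,.1],[n[0]-.00035,n[1]+.01,.034],[n[0]+.01,n[1],.034]]);print(((p-[260,190]+.42)*6.6).round(1).tolist())
i=cv2.imread('pics/scene5.png');cv2.imwrite('pics/s5b.png',cv2.resize(i[198:232,275:310],None,fx=17,fy=17,interpolation=0))
"
```

```text
[[220.5, 192.5], [219.6, 175.2], [217.8, 141.8], [213.4, 59.5], [210.0, 168.2], [251.4, 184.2]]
[[226.4, 196.4], [225.6, 179.1], [223.9, 145.8], [219.7, 63.4], [215.9, 172.0], [257.3, 188.0]]
```

View pics/s5b.png

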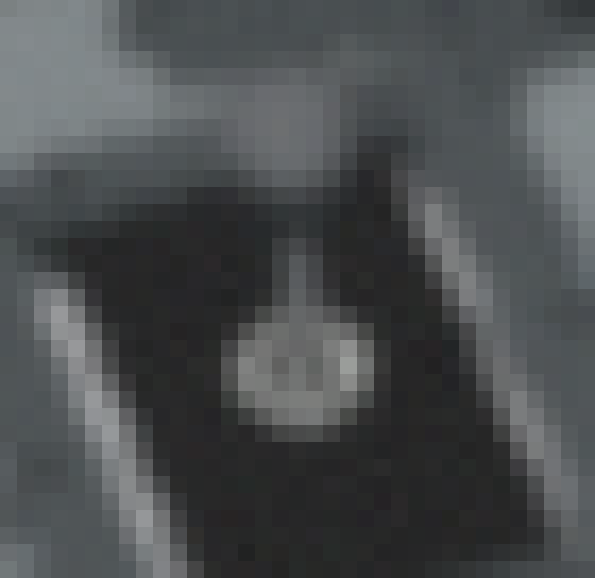

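```bash
python3 -c "
from h import *
from scipy.spatial.transform import Rotation as Ro
C=cam('wrist');s=get_state()
K,d,r,t=C;R=cv2.Rodrigues(r)[0];o=-R.T@t
T=Ro.from_euler('xyz',s['orientation'],degrees=True).as_matrix()
print('cam in tool',T.T@(o-s['position']),'axis tool',T.T@R[2],'world',o,R[2])
from itertools import product
# tilt candidates: rotate tool about tool z by th, find tcp pos so that needle is seen at given distance on pixel row v
for th in (-30,-40,30,40):
  Tn=T@Ro.from_rotvec([0,0,np.radians(th)]).as_matrix()
  print(th,'tool y',Tn[:,1].round(2),'cam ax',(Tn@T.T@R[2]).round(2),'cam off',(Tn@T.T@(o-s['position'])).round(3))
"
```

```text
cam in tool [-0.07285936 -0.16928754 -0.0004783 ] axis tool [ 2.86274071e-01  9.58147339e-01 -9.12409325e-04] world [0.582445   0.05866343 0.45601398] [ 0.01250199 -0.28595815 -0.95816055]
-30 tool y [ 0.02 -0.5  -0.87] cam ax [ 0.02 -0.73 -0.69] cam off [-0.006  0.148  0.11 ]
-40 tool y [ 0.02 -0.64 -0.77] cam ax [ 0.03 -0.83 -0.55] cam off [-0.006  0.165  0.083]
30 tool y [-0.01  0.5  -0.87] cam ax [-0.    0.23 -0.97] cam off [-0.001 -0.022  0.183]
40 tool y [-0.02  0.64 -0.77] cam ax [-0.01  0.4  -0.92] cam off [ 0.    -0.053  0.177]
```

send_rows --rows '[[[0,0,0],[0.6,0,0],85],[[0,0,0],[0.6,0.5,0],85],[[0,0,0],[0.6,0.9,0],85],[[0,0,0],[0.6,0.9,0],85],[[0,0,0],[0,1,0],85],[[0,0,0],[0,0.9,0],85],[[0,0,0.6],[0,0.6,0],85],[[0,0,0.8],[0,0,0],85],[[0,0,0.9],[0,0,0],85],[[0,0,0.9],[0,0,0],85],[[0,0,0.8],[0,0,0],85],[[0,0,0],[0,0,0],85]]'

```text
time: 9.12
position: [0.5847, -0.0787, 0.1611]
orientation: [-90.3, 24.2, -88.8]
wrist_force: [-0.9, -2.2, -1.4]
opening: 0.0851
```

```bash
python3 -c "
from h import *
st()
np.save('c6.npy',np.array(cam('wrist'),dtype=object),allow_pickle=True)
for n in ['wrist']: cv2.imwrite('pics/'+n+'6.png',cv2.cvtColor(read_camera(n),cv2.COLOR_RGB2BGR))
"
```

```text
{'time': 9.117, 'joints': [1.269, 27.148, 24.938, 83.836, -32.683, 84.432, 33.172], 'position': [0.585, -0.079, 0.161], 'orientation': [-90.329, 24.164, -88.821], 'wrist_force': [-0.912, -2.212, -1.385], 'opening': 0.085}
```

View pics/wrist6.png

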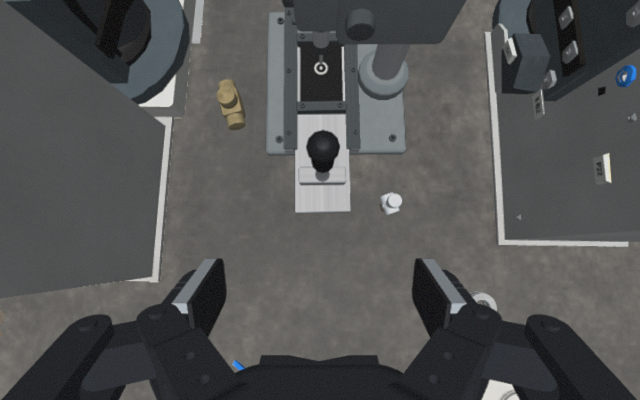

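```bash
python3 -c "
from h import *
C=np.load('c6.npy',allow_pickle=True)
i=cv2.imread('pics/wrist6.png')
cv2.imwrite('pics/w6b.png',cv2.resize(i[25:85,290:355],None,fx=10,fy=10,interpolation=0))
n=np.array([.5835,.1005])
p=proj(C,[[*n,.034],[*n,.043],[*n,.06],[*n,.08],[n[0],n[1]+.01,.034],[n[0]+.01,n[1],.034]]);print(((p-[290,25]+.5)*10).round(1).tolist())
"
```

```text
[[336.4, 446.9], [337.0, 398.8], [338.3, 300.7], [340.0, 171.1], [338.5, 358.7], [432.6, 448.8]]
```

View pics/w6b.png

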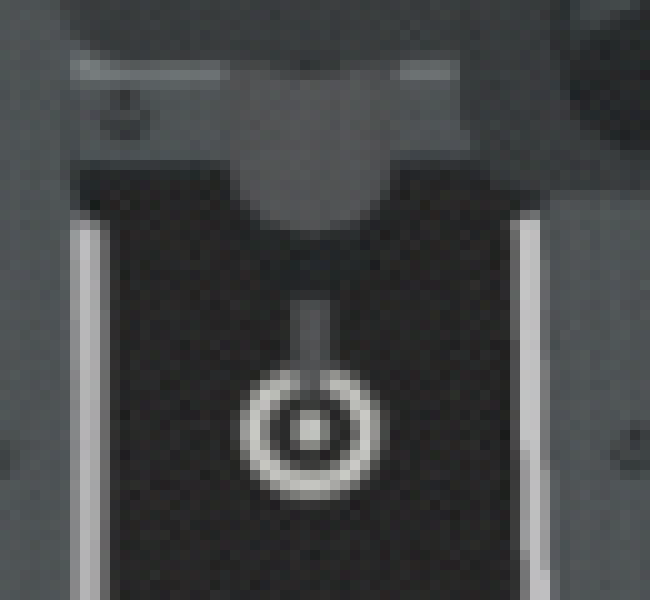

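```bash
python3 -c "
import cv2
i=cv2.imread('pics/wrist6.png',0)
print(i[54:76,316:327])
"
```

```text
[[ 35  37  38  46  47  47  46  36  39  34  35]
 [ 37  37  43  64  75  74  70  45  38  36  36]
 [ 39  34  36  69  80  82  74  46  38  33  37]
 [ 37  36  41  65  78  83  71  46  35  35  40]
 [ 36  39  41  64  83  85  71  47  38  38  40]
 [ 32  32  39  66  79  81  70  46  36  36  37]
 [ 36  34  41  62  77  84  70  48  37  41  39]
 [ 36  46  68  75  79  80  76  67  49  41  38]
 [ 65 106 143 121  90  86 123 145 119  74  43]
 [142 172 178 143  95  85 139 185 182 145  80]
 [197 186 135  95  72  62  79 131 172 193 127]
 [190 135  67  44  58  58  45  55 108 187 177]
 [157  83  42  71 137 138  78  37  61 158 200]
 [129  55  43 109 188 197 120  50  44 114 195]
 [127  53  42 113 190 192 123  52  39 102 195]
 [148  71  41  75 133 135  83  40  52 135 201]
 [185 118  56  39  50  54  33  45 104 182 193]
 [197 182 122  78  59  57  68 109 170 200 156]
 [157 194 186 173 163 158 166 180 200 172 101]
 [ 88 141 173 187 194 196 188 167 147 104  52]
 [ 40  62 100 121 135 136 126  96  67  39  37]
 [ 37  31  46  49  54  51  48  41  42  29  35]]
```

send_rows --rows '[[[0,0,-0.6],[0,-0.8,0],85],[[0,0,-0.9],[0,-1,0],85],[[0,0,-0.9],[0,-1,0],85],[[0,0,-0.9],[0,-1,0],85],[[0,0,-0.7],[0,-1,0],85],[[0,0,0],[-0.5,-0.8,0],85],[[0,0,0],[-0.9,-0.4,0],85],[[0,0,0],[-1,0,0.2],85],[[0,0,0],[-1,0,0.2],85],[[0,0,0],[-1,0,0.2],85],[[0,0,0],[-1,0,0.2],85],[[0,0,0],[-1,0,0.2],85]]'

```text
time: 10.17
position: [0.6075, 0.0609, 0.3095]
orientation: [-89.9, -0.0, -88.1]
wrist_force: [0.8, -0.5, 0.5]
opening: 0.085
```

```bash
python3 -c "
from h import *
st()"
```

```text
{'time': 10.167, 'joints': [-26.242, 19.722, 24.924, 70.261, -8.132, 91.634, -0.912], 'position': [0.608, 0.061, 0.31], 'orientation': [-89.921, -0.046, -88.051], 'wrist_force': [0.81, -0.472, 0.452], 'opening': 0.085}
```

send_rows --rows '[[[0,0,0],[-1,0,0.1],85],[[0,0,0],[-1,0,0],85],[[0,0,0],[-1,0,0],85],[[0,0,0],[-1,0,0],85],[[0,0,0],[-1,0,0],85],[[0,0,0],[-0.6,0,0],85],[[0,0,0],[0,0,0],85],[[0,0,0],[0,0,0],85]]'

```text
time: 10.83
position: [0.6053, 0.1993, 0.309]
orientation: [-90.0, -0.0, -88.0]
wrist_force: [1.2, -0.6, 0.7]
opening: 0.0851
```

```bash
python3 -c "
from h import *
st()
C=cam('wrist')
cv2.imwrite('pics/w7.png',cv2.cvtColor(read_camera('wrist'),cv2.COLOR_RGB2BGR))
print(proj(C,[[.6057,.2084,.203]]))
np.save('c7.npy',np.array(C,dtype=object),allow_pickle=True)"
```

```text
{'time': 10.833, 'joints': [-35.331, 23.349, 21.914, 65.188, -8.469, 92.954, -13.517], 'position': [0.605, 0.199, 0.309], 'orientation': [-89.989, -0.048, -88.018], 'wrist_force': [1.23, -0.583, 0.725], 'opening': 0.085}
[[320.34605702 183.5872006 ]]
```

View pics/w7.png

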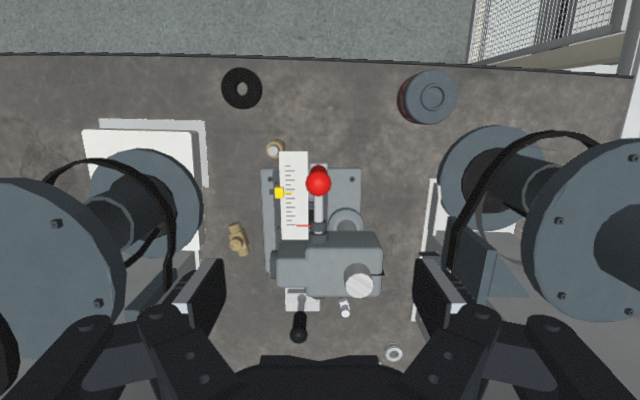

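send_rows --rows '[[[0,0,0],[-0.36,0.6,0.02],85],[[0,0,0],[0,1,0],85],[[0,0,0],[0,1,0],85],[[0,0,0],[0,1,0],85],[[0,0,0],[0,1,0],85],[[0,0,0],[0,0.7,0],85],[[0,0,0],[0,0.3,0],85],[[0,0,0],[0,0,0],85]]'

```text
time: 11.55
position: [0.6053, 0.2049, 0.1675]
orientation: [-90.2, -0.1, -88.3]
wrist_force: [-0.5, -0.3, 0.1]
opening: 0.0847
```

send_rows --rows '[[[0,0,0],[0,0,0],60],[[0,0,0],[0,0,0],40],[[0,0,0],[0,0,0],5],[[0,0,0],[0,0,0],5],[[0,0,0],[0,0,0],5],[[0,0,0],[0,0,0],5],[[0,0,0],[0,0,0],5]]'

```text
time: 12.13
position: [0.6044, 0.2068, 0.1703]
orientation: [-90.2, 0.0, -88.2]
wrist_force: [-10.8, -2.3, 9.6]
opening: 0.0197
```

```bash
python3 -c "
from h import *
st()
C=cam('wrist')
cv2.imwrite('pics/w8.png',cv2.cvtColor(read_camera('wrist'),cv2.COLOR_RGB2BGR))
np.save('c8.npy',np.array(C,dtype=object),allow_pickle=True)"
```

```text
{'time': 12.133, 'joints': [-36.247, 25.498, 20.692, 79.649, -9.059, 76.617, -13.453], 'position': [0.604, 0.207, 0.17], 'orientation': [-90.158, 0.02, -88.167], 'wrist_force': [-10.76, -2.348, 9.61], 'opening': 0.02}
```

View pics/w8.png

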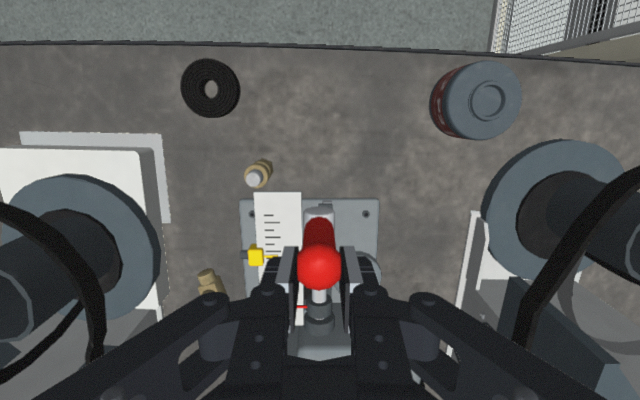

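send_rows --rows '[[[0,0,0],[-0.1,-0.04,-0.04],5],[[0,0,0],[-0.2,0,0],5],[[0,0,0],[-0.2,0,0],5],[[0,0,0],[-0.2,0,0],5],[[0,0,0],[-0.2,0,0],5],[[0,0,0],[-0.2,0,0],5],[[0,0,0],[-0.1,0,0],5],[[0,0,0],[0,0,0],5],[[0,0,0],[0,0,0],5],[[0,0,0],[0,0,0],5]]'

```text
time: 13.02
position: [0.6034, 0.2332, 0.1703]
orientation: [-90.2, -0.2, -88.4]
wrist_force: [-6.0, -9.2, 4.0]
opening: 0.0197
```

```bash
python3 -c "
from h import *
st()
C=cam('wrist')
for n in ['wrist','scene','top']:cv2.imwrite('pics/'+n+'9.png',cv2.cvtColor(read_camera(n),cv2.COLOR_RGB2BGR))
np.save('c9.npy',np.array(C,dtype=object),allow_pickle=True)
i=cv2.imread('pics/wrist9.png');cv2.imwrite('pics/w9a.png',cv2.resize(i[200:350,220:360],None,fx=4,fy=4,interpolation=3))
i=cv2.imread('pics/scene9.png');cv2.imwrite('pics/s9a.png',cv2.resize(i[110:260,230:360],None,fx=4,fy=4,interpolation=3))
i=cv2.imread('pics/top9.png');cv2.imwrite('pics/t9a.png',cv2.resize(i[140:280,220:360],None,fx=4,fy=4,interpolation=3))
"
```

```text
{'time': 13.017, 'joints': [-38.048, 26.567, 20.309, 78.095, -8.987, 77.152, -16.045], 'position': [0.603, 0.233, 0.17], 'orientation': [-90.151, -0.228, -88.36], 'wrist_force': [-6.039, -9.197, 3.965], 'opening': 0.02}
```

View pics/w9a.png

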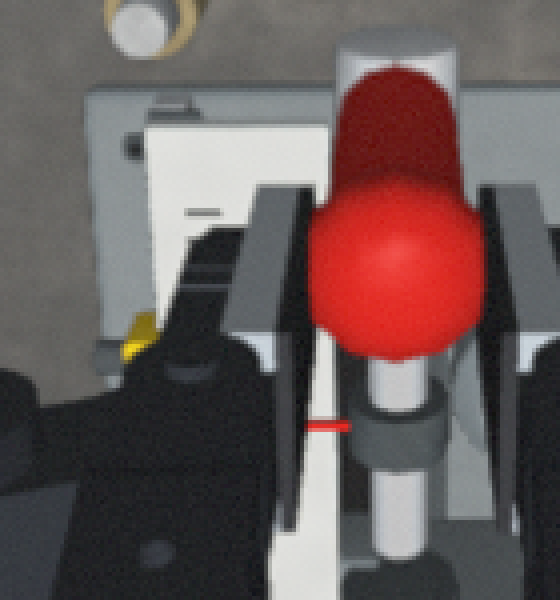

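View pics/s9a.png

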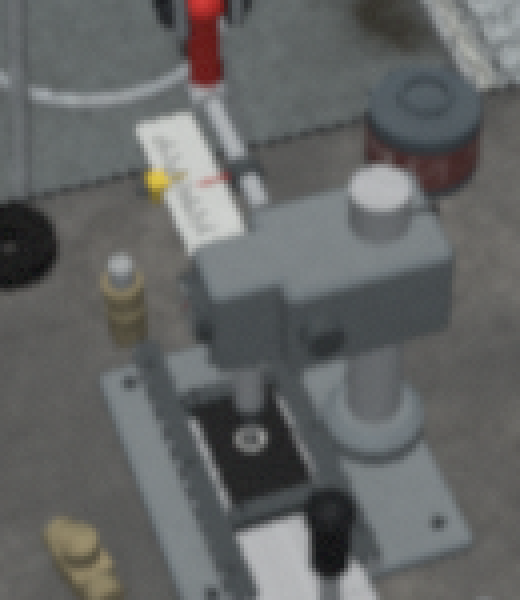

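View pics/t9a.png

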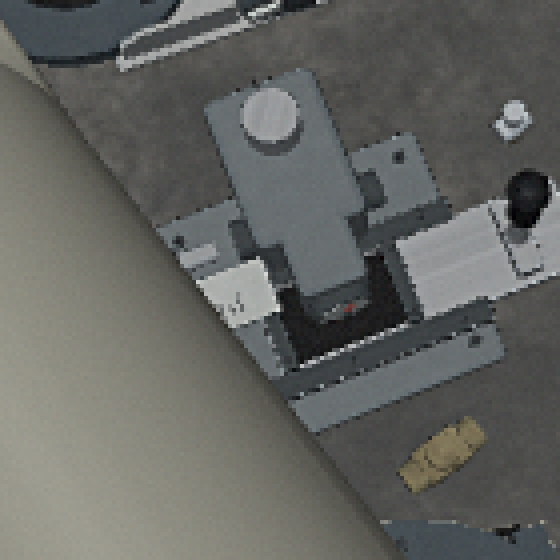

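```bash
cat > m.py <<'E'
import sys
from fit import *
def inst(P):
    c,s=np.cos(.034),np.sin(.034); d=P[:,:2]-np.array([.5833,.1005]); return np.c_[c*d[:,0]+s*d[:,1],-s*d[:,0]+c*d[:,1]]*1000
def crop(f,out): 
    i=cv2.imread(f);cv2.imwrite(out,cv2.resize(i[135:175,255:305],None,fx=14,fy=14,interpolation=0))
def y(u,v,z=.148): return inst(atz(CS,[(u/14+255-.5,v/14+135-.5)]-np.array([-.2,1.33]),z))[0].round(1)
E
python3 -c "
from m import *
crop('pics/scene9.png','pics/s9b.png')"
```

```text
(no output)
```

View pics/s9b.png

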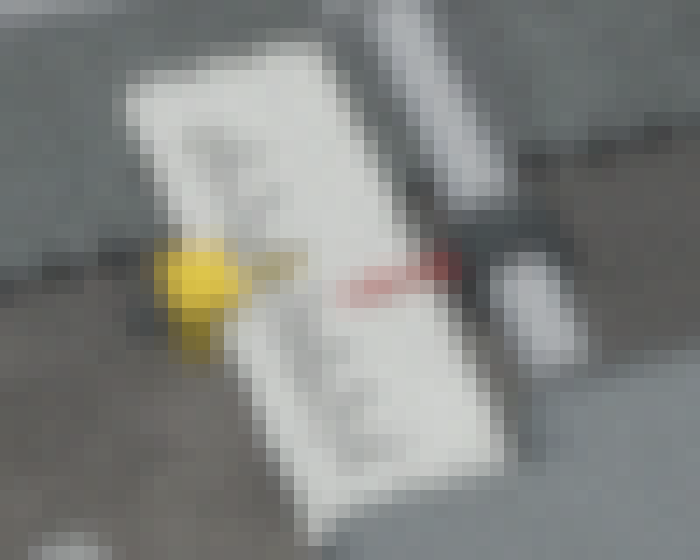

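```bash
python3 -c "
from m import *
print('idx',y(250,274,.1468),y(300,262,.1468),'ptr',y(345,295),y(440,268))
C=np.load('c9.npy',allow_pickle=True); C1=np.load('c8.npy',allow_pickle=True)
f=lambda u,v,z:inst(atz(C,[(u/4+220+1.67,v/4+200+.9)],z))[0].round(1)
print('wrist ptr',f(330,426,.148),'scale end z146.5',f(238,126,.1465),'line',f(203,212,.1465))
C=C1
i=cv2.imread('pics/w8.png');cv2.imwrite('pics/w8a.png',cv2.resize(i[180:330,230:370],None,fx=4,fy=4,interpolation=3))
"
```

```text
idx [-9.4 86.8] [-2.2 86.6] ptr [ 1.5 77.2] [15.5 77.6]
wrist ptr [13.7 72.8] scale end z146.5 [ -0.2 127.9] line [ -6.6 112.7]
```

View pics/w8a.png

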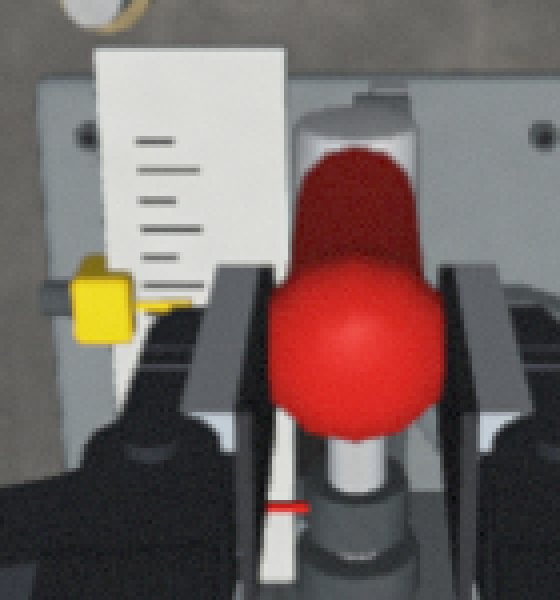

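```bash
python3 -c "
from m import *
def f(C,u,v,u0,v0,z): return inst(atz(C,[(u/4+u0-.4,v/4+v0-.4)],z))[0]
C8=np.load('c8.npy',allow_pickle=True);C9=np.load('c9.npy',allow_pickle=True)
print('w8 lines',[f(C8,150,v,230,180,.1465)[1].round(1) for v in (142,171,201,230,258,287,307)])
for z in (.1465,.148,.15,.152):
  a=f(C8,288,508,230,180,z)[1]-f(C8,155,142,230,180,.1465)[1]; b=f(C9,330,426,220,200,z)[1]-f(C9,203,212,220,200,.1465)[1]
  print(z,65+a,65+b,b-a)
"
```

```text
w8 lines [np.float64(113.3), np.float64(108.4), np.float64(103.3), np.float64(98.3), np.float64(93.4), np.float64(88.2), np.float64(84.6)]
0.1465 -2.0163206941093677 24.127812553958208 26.144133248067575
0.148 -0.9907793214137541 25.159360823655234 26.15014014506899
0.15 0.3766091755137211 26.534758516584574 26.158149341070853
0.152 1.7439976724411963 27.910156209513886 26.16615853707269
```

send_rows --rows '[[[0,0,0],[-0.1,0,0],5],[[0,0,0],[-0.1,0,0],5],[[0,0,0],[-0.1,0,0],5],[[0,0,0],[-0.1,0,0],5],[[0,0,0],[0,0,0],5],[[0,0,0],[0,0,0],5],[[0,0,0],[0,0,0],5],[[0,0,0],[0,0,0],5]]'

```text
time: 13.83
position: [0.6031, 0.2423, 0.1704]
orientation: [-90.2, -0.3, -88.4]
wrist_force: [-7.4, -11.7, 5.3]
opening: 0.0195
```

```bash
python3 -c "
from m import *
st()
C=cam('wrist')
for n in ['wrist','scene']:cv2.imwrite('pics/'+n+'10.png',cv2.cvtColor(read_camera(n),cv2.COLOR_RGB2BGR))
np.save('c10.npy',np.array(C,dtype=object),allow_pickle=True)
i=cv2.imread('pics/wrist10.png');cv2.imwrite('pics/w10a.png',cv2.resize(i[200:350,220:360],None,fx=4,fy=4,interpolation=3))
crop('pics/scene10.png','pics/s10b.png')
i=cv2.imread('pics/scene10.png');cv2.imwrite('pics/s10c.png',cv2.resize(i[198:232,275:310],None,fx=14,fy=14,interpolation=0))
"
```

```text
{'time': 13.833, 'joints': [-38.615, 26.981, 20.168, 77.485, -9.008, 77.375, -16.868], 'position': [0.603, 0.242, 0.17], 'orientation': [-90.166, -0.28, -88.399], 'wrist_force': [-7.404, -11.654, 5.344], 'opening': 0.02}
```

View pics/w10a.png

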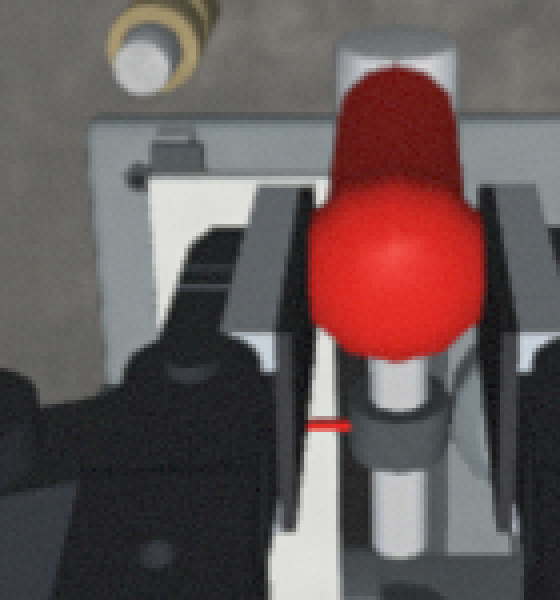

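View pics/s10b.png

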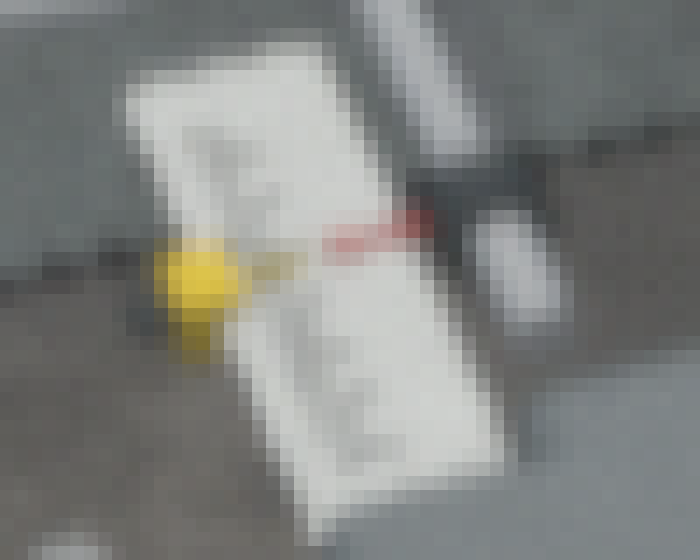

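View pics/s10c.png

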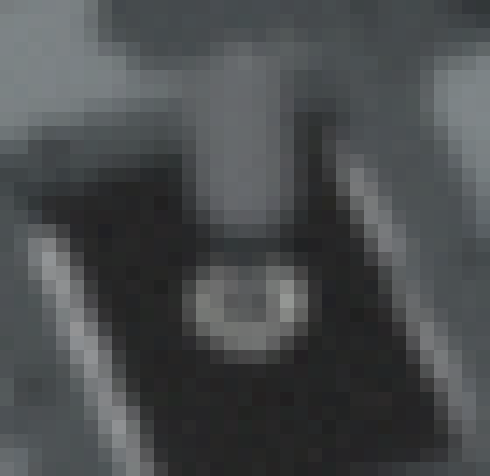

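```bash
python3 -c "
from m import *
def g(n):
    return cv2.imread(f'pics/scene{n}.png')
def f(C,u,v,u0,v0,z): return inst(atz(C,[(u/4+u0-.4,v/4+v0-.4)],z))[0]
for z in (.1465,.148,.1495): print(z,'idx',y(250,274,z),y(300,262,z),'ptr10',y(330,246,z),y(420,224,z),'ptr9',y(345,295,z),y(440,268,z))
C9=np.load('c9.npy',allow_pickle=True);C10=np.load('c10.npy',allow_pickle=True)
z=.1495
print(f(C9,330,426,220,200,z),f(C10,330,426,220,200,z))
print('scale end',f(C9,238,126,220,200,.1465),f(C10,240,177,220,200,.1465))
# home pointer in scene0 (crop sc: base 184,160 end 163,166)
for z in (.148,.1495):print('home',inst(atz(CS,np.array([sc(184,160),sc(163,166)])-np.array([-.2,1.33]),z)).round(1).tolist())
i=cv2.imread('pics/scene0.png');cv2.imwrite('pics/s0b.png',cv2.resize(i[135:175,255:305],None,fx=14,fy=14,interpolation=0))
"
```

```text
0.1465 idx [-9.3 87.1] [-2.1 86.9] ptr10 [ 2.8 88.4] [16.  88.1] ptr9 [ 1.8 78.6] [15.9 79. ]
0.148 idx [-9.7 85.6] [-2.4 85.4] ptr10 [ 2.4 87. ] [15.6 86.7] ptr9 [ 1.5 77.2] [15.5 77.6]
0.1495 idx [-10.   84.2] [-2.8 84. ] ptr10 [ 2.1 85.5] [15.2 85.2] ptr9 [ 1.1 75.8] [15.1 76.2]
[12.35578525 74.83896481] [12.29853225 83.90397268]
scale end [ -1.51133798 128.79544169] [ -1.57066521 128.99323817]
home [[16.7, 50.5], [2.4, 50.2]]
home [[16.3, 49.2], [2.1, 48.9]]
```

View pics/s0b.png

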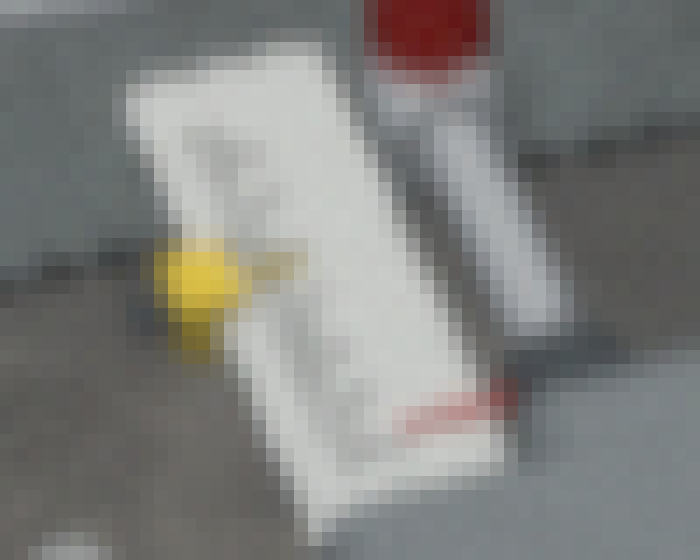

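send_rows --rows '[[[0,0,0],[-0.03,0,0],5],[[0,0,0],[0,0,0],5],[[0,0,0],[0,0,0],5],[[0,0,0],[0,0,0],5],[[0,0,0],[0,0,0],5],[[0,0,0],[0,0,0],5],[[0,0,0],[0,0,0],5],[[0,0,0],[0,0,0],5],[[0,0,0],[0,0,0],5],[[0,0,0],[0,0,0],5],[[0,0,0],[0,0,0],5],[[0,0,0],[0,0,0],5]]'

```text
time: 14.93
position: [0.6031, 0.2427, 0.1704]
orientation: [-90.2, -0.3, -88.4]
wrist_force: [-7.3, -12.4, 4.7]
opening: 0.0194
```

```bash
python3 -c "
from m import *
st()
C=cam('wrist')
for n in ['wrist','scene']:cv2.imwrite('pics/'+n+'11.png',cv2.cvtColor(read_camera(n),cv2.COLOR_RGB2BGR))
crop('pics/scene11.png','pics/s11b.png')
a=cv2.imread('pics/scene0.png').astype(float);b=cv2.imread('pics/scene11.png').astype(float)
def cent(i,m,box):
    u0,u1,v0,v1=box; w=np.maximum(m(i[v0:v1,u0:u1]),0); V,U=np.mgrid[v0:v1,u0:u1]; return (w*U).sum()/w.sum(),(w*V).sum()/w.sum()
red=lambda p:np.where(p[...,2]-np.maximum(p[...,1],p[...,0])>15,p[...,2]-p[...,1],0)
yel=lambda p:np.where(np.minimum(p[...,2],p[...,1])-p[...,0]>20,p[...,1]-p[...,0],0)
pa=cent(a,red,(280,295,158,170));pb=cent(b,red,(275,290,145,160));ya=cent(a,yel,(272.0.__int__(),278,150,158));yb=cent(b,yel,(272,278,150,158))
print(pa,pb,ya,yb)
for z in (.1475,.1495): print(z,*[inst(atz(CS,[np.array(p)-[-.2,1.33]],z)).round(1) for p in (pa,pb,ya,yb)])
i=cv2.imread('pics/wrist11.png');cv2.imwrite('pics/w11a.png',cv2.resize(i[200:350,220:360],None,fx=4,fy=4,interpolation=3))
"
```

```text
{'time': 14.933, 'joints': [-38.651, 27.013, 20.169, 77.443, -9.003, 77.4, -16.932], 'position': [0.603, 0.243, 0.17], 'orientation': [-90.174, -0.298, -88.421], 'wrist_force': [-7.348, -12.379, 4.71], 'opening': 0.019}
(np.float64(287.9548133595285), np.float64(163.68958742632614)) (np.float64(281.65686274509807), np.float64(151.1392156862745)) (np.float64(273.0764119601329), np.float64(154.32225913621264)) (np.float64(273.070987654321), np.float64(154.2314814814815))
0.1475 [[10.7 51.3]] [[ 9.9 87.4]] [[-8.5 85. ]] [[-8.4 85.2]]
0.1495 [[10.2 49.5]] [[ 9.4 85.5]] [[-8.9 83.1]] [[-8.9 83.3]]
```

View pics/s11b.png

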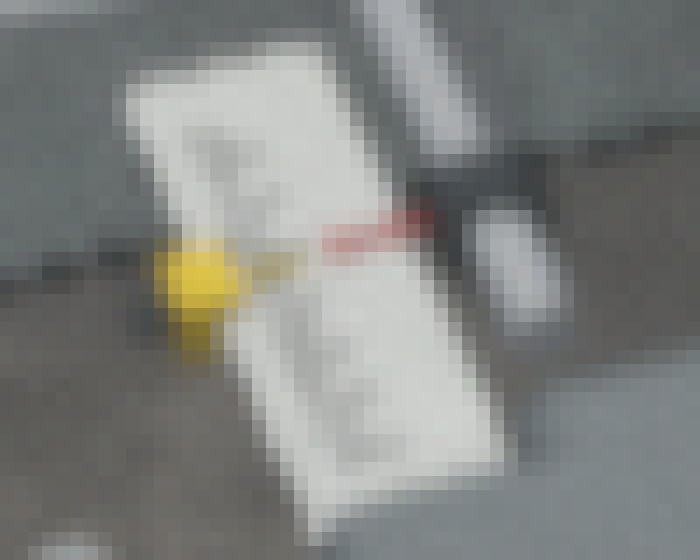

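View pics/w11a.png

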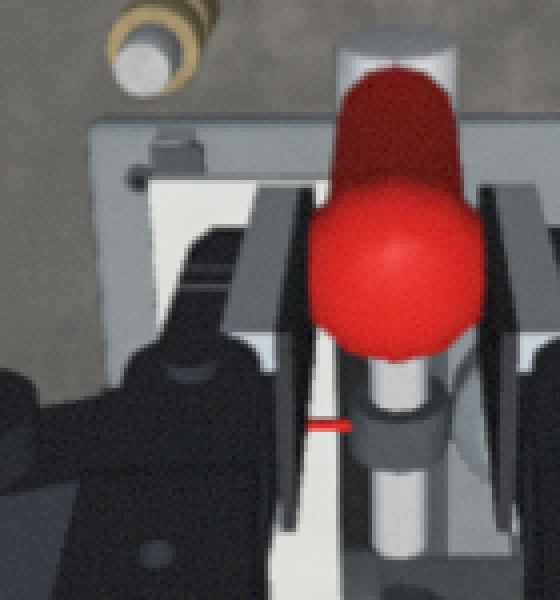

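```bash
python3 -c "
from h import *
print(close_job())
st()"
```

```text
the job is handed in; nothing more can be done
None
the job is handed in; nothing more can be done
```

The carriage was slid about 27.7 mm by its knob and let go. The draw bar was then pulled about 36 mm and held, and I handed in the job at about 15 s with the grip still held. No verdict came back.

- **Spot under the needle:** a tilted wrist-camera view after letting the knob go showed the spot within about 1 to 2 mm of the needle axis, probably slightly too far toward +y. I did not regrasp to correct it, since the limit is 4 mm.
- **Pointer at the index:** the index sits at about 36.7 mm of draw, going by the scale lines in the wrist picture. The bar stood at about 36.0 mm, from arm travel and from the scene picture against its home position, so it is roughly 0.7 mm short.
- **Disagreement in the checks:** comparing pointer and index directly in the coarse scene picture put the pointer about 2 mm past the line. I put that down to the pointer blade standing higher than the line. Both figures are inside the 3 mm limit.
- **Hold:** over the last second before handing in, the tool did not slip. The gripper opening was 19.4 mm and the pull about 12 N. I did not measure the needle's force on the pad; the spring figures give about 5 N.
- **Surroundings:** the yellow index stayed where it was in the scene pictures. The arm stayed clear of the tee, coupler and flow valve, though I did not measure their positions at the end.

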